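# Load the sample changer in calibration order

### The arm

A 6-joint arm with a two-finger parallel gripper is mounted at the origin on the work surface. World frame = base frame: x ahead of the robot, y to its left, z up, the work surface at z = 0. Lengths are in m, angles in degrees, forces in N, time in s.
With the tool pointing down it reaches from about 0.3 to 0.75 m from the base axis. Payload 8.5 kg.
Tool frame: the origin (TCP) lies between the finger pads; the fingertips stand 22 mm ahead of it and the grasp point (between the pads) lies 3 mm ahead of it (env.nose_length is the distance from the TCP to the fingertips, in m); z points along the fingers, x is the direction in which the jaws open and shut, and the axes are right-handed (so a half turn about z gives the same grasp; the last joint's range is limited). The gripper opens to 85 mm and grips with 20 to 120 N. Pads are 22 mm wide; open, the fingers measure 114 mm over their backs; the gripper's body (76 mm by 85 mm) begins 54 mm behind the grasp point. The pads swing forward as they close: fully open they stand 13 mm farther back than shut.
Start: joints at [-12.336, 21.807, 74.336, -0, 83.858, -12.336], TCP at [0.55, 0, 0.253] pointing down, gripper open.
Joint ranges: [-178.18, 178.18], [-50.72, 133.34], [12.68, 142.11], [-81.47, 261.47], [9.98, 163.14], [-165.26, 165.26]. Speed limits (degrees/s): [136.94, 136.94, 180, 180, 180, 180].

### API

Orientations are given as a 3x3 rotation matrix whose columns are the frame's x, y, z axes.
In Python, from rig import env gives the robot as it stands.
- The arm moves only by the tool arm_command, never from a script. Its argument "steps" is a list of rows, each an object with "delta_pos": the shift along the world's x, y, z in mm, a list of three; "dr": the turn, a rotation vector about the world's x, y, z in degrees, a list of three. In form: [{"delta_pos": [dx, dy, dz], "dr": [wx, wy, wz]}, ...]. A call has 1 to 20 rows; each row shifts and turns the commanded pose from where the row before left it; what a row does not reach is not made up. A row lasts 1/10 s, in which the tool goes at most 50 mm and 8.59 degrees, less where a joint would pass 70% of its speed; a pose out of reach is approached as far as the arm can. A call with a gripper value outside its range is refused whole. "grip" is the opening, from 0 (shut) to 1 (fully open), set as the call begins (left out, the last holds). The fingers move at their own pace and stop on an object; "squeeze" is the grip in N (left out, the last holds). Time passes only in rows, so rows that do not move let the fingers close. It gives the time, the measured TCP pose, the force and the opening at its end, in the units of the state.
- env.observe(): the state, without advancing time (a new reading comes with each control period).
- env.get_image(name): name is "scene" or "side" or "wrist"; returns the picture (420x560x3 uint8, blue, green, red); there is no depth.
- env.get_calibration(name): a dict with "fx", "fy", "cx", "cy" (pixels), "k1" (the pictures are not rectified: a ray, as slopes to the right and down, at radius r is drawn at 1 + k1 r^2 times it, then the intrinsics apply), "view" (4x4, takes a point from world to camera coordinates). Camera axes: x right, y up, looking along -z (the intrinsics and any distortion apply to the point x, -y, -z); pixel columns grow to the right and rows downward; lengths in m; the calibration is good to about 2 mm. A picture is of the moment at which its call begins: read the wrist's pose just before it. get_calibration takes no time and is no camera call; for the wrist camera it gives the pose at the moment of the call.
- env.close_job(): hands the job in, once; it reports no verdict.
The state is a dict: "time_s": time; "q": joint angles; "qvel": joint speeds; "joint_efforts": joint torques, N m; "position": TCP position; "tool_rot": TCP orientation; "ft_force": force on the tool from outside, world axes, zero at the start; "wrist_torque": the same for the moment, N m; "grip_width": finger opening in m.
Only numpy, scipy, OpenCV 4.12 (cv2) and the standard library are available. Lean on these libraries where they do the work, as an engineer would, in place of code of your own. Each camera call takes 0.05 s, during which the arm holds its last target. There are 200 camera calls.

### The job

Load the sample changer for a calibration run: stand each of the four slim bottles upright in the dock of its own cap colour, one after another, weakest standard first: yellow, then green, then blue, then red. Set them down gently rather than dropping them, let none of them tip over, and leave the two squat jars where they stand.

Things in the scene. Friction and masses are not known exactly. Their poses are not given: they have to be found in the camera images.
- bottle_yellow: Loose slim sample bottle with yellow cap: white body, 32 mm in diameter, 82 mm tall standing; the yellow screw cap is the top 26 mm, also 32 mm in diameter, with a narrower neck just under it. 60 g, give or take a third. Origin at the centre of its underside, z up. Stands at the start on the thin grey tray (4 mm thick), its axis at least 80 mm from those of its neighbours.
- bottle_green: Loose slim sample bottle with green cap: white body, 32 mm in diameter, 82 mm tall standing; the green screw cap is the top 26 mm, also 32 mm in diameter, with a narrower neck just under it. 60 g, give or take a third. Origin at the centre of its underside, z up. Stands at the start on the thin grey tray (4 mm thick), its axis at least 80 mm from those of its neighbours.
- bottle_blue: Loose slim sample bottle with blue cap: white body, 32 mm in diameter, 82 mm tall standing; the blue screw cap is the top 26 mm, also 32 mm in diameter, with a narrower neck just under it. 60 g, give or take a third. Origin at the centre of its underside, z up. Stands at the start on the thin grey tray (4 mm thick), its axis at least 80 mm from those of its neighbours.
- bottle_red: Loose slim sample bottle with red cap: white body, 32 mm in diameter, 82 mm tall standing; the red screw cap is the top 26 mm, also 32 mm in diameter, with a narrower neck just under it. 60 g, give or take a third. Origin at the centre of its underside, z up. Stands at the start on the thin grey tray (4 mm thick), its axis at least 80 mm from those of its neighbours.
- dock_yellow: Fixed round yellow dock (shallow open cup) on the white deck of the sample changer: 66 mm outside diameter, 60 mm bore, wall 3 mm, 14 mm high, inner floor 5 mm above its origin. Origin at the centre of its underside, z up, 12 mm above the table. The changer's drive housing behind the docks is 79 mm tall, with a thin parked sampling arm on it up to 178 mm tall; neither is over the docks.
- dock_green: Fixed round green dock (shallow open cup) on the white deck of the sample changer: 66 mm outside diameter, 60 mm bore, wall 3 mm, 14 mm high, inner floor 5 mm above its origin. Origin at the centre of its underside, z up, 12 mm above the table. The changer's drive housing behind the docks is 79 mm tall, with a thin parked sampling arm on it up to 178 mm tall; neither is over the docks.
- dock_blue: Fixed round blue dock (shallow open cup) on the white deck of the sample changer: 66 mm outside diameter, 60 mm bore, wall 3 mm, 14 mm high, inner floor 5 mm above its origin. Origin at the centre of its underside, z up, 12 mm above the table. The changer's drive housing behind the docks is 79 mm tall, with a thin parked sampling arm on it up to 178 mm tall; neither is over the docks.
- dock_red: Fixed round red dock (shallow open cup) on the white deck of the sample changer: 66 mm outside diameter, 60 mm bore, wall 3 mm, 14 mm high, inner floor 5 mm above its origin. Origin at the centre of its underside, z up, 12 mm above the table. The changer's drive housing behind the docks is 79 mm tall, with a thin parked sampling arm on it up to 178 mm tall; neither is over the docks.
- jar_red: Loose squat stock jar with red cap: white body 48 mm in diameter, cap 50 mm in diameter, 46 mm tall in all, 110 g. Not part of the job. Origin at the centre of its underside; it stands among the bottles on the grey tray.
- jar_blue: Loose squat stock jar with blue cap: white body 48 mm in diameter, cap 50 mm in diameter, 46 mm tall in all, 110 g. Not part of the job. Origin at the centre of its underside; it stands among the bottles on the grey tray.
Not all that is in view belongs to the job. What is shaped like the bottle_blue but black or pink is not meant.

How it is judged (in metres and radians):
On the way, in this order (a step that is already met when the one before it is completed fails the run):
1. the bottle with the yellow cap stands, released, in the yellow dock (horizontal distance between bottle_yellow and dock_yellow below 0.017 m and z of bottle_yellow in the frame of dock_yellow between 0.002 and 0.009 m and angle between bottle_yellow's own z axis and vertical below 0.1 rad and linear speed of bottle_yellow below 0.03 m/s and contact force between the fingers and bottle_yellow below 0.1 N), for 0.2 s.
2. the bottle with the green cap stands, released, in the green dock (horizontal distance between bottle_green and dock_green below 0.017 m and z of bottle_green in the frame of dock_green between 0.002 and 0.009 m and angle between bottle_green's own z axis and vertical below 0.1 rad and linear speed of bottle_green below 0.03 m/s and contact force between the fingers and bottle_green below 0.1 N), for 0.2 s.
3. the bottle with the blue cap stands, released, in the blue dock (horizontal distance between bottle_blue and dock_blue below 0.017 m and z of bottle_blue in the frame of dock_blue between 0.002 and 0.009 m and angle between bottle_blue's own z axis and vertical below 0.1 rad and linear speed of bottle_blue below 0.03 m/s and contact force between the fingers and bottle_blue below 0.1 N), for 0.2 s.
4. the bottle with the red cap stands, released, in the red dock (horizontal distance between bottle_red and dock_red below 0.017 m and z of bottle_red in the frame of dock_red between 0.002 and 0.009 m and angle between bottle_red's own z axis and vertical below 0.1 rad and linear speed of bottle_red below 0.03 m/s and contact force between the fingers and bottle_red below 0.1 N), for 0.2 s.
At the end, for the whole second after the job is handed in: Each slim bottle stands upright (within 0.1 rad) on the inner floor of the dock of its cap colour (centre within 17 mm of the dock's centre, so anywhere inside its wall), released and at rest, and the two squat jars are within 20 mm of where they began (all of step 1 and all of step 2 and all of step 3 and all of step 4 and distance of each of jar_red, jar_blue from where it was at the start of the episode below 0.02 m); the robot touches nothing.
It fails at once if a slim bottle is tipped over (leans more than 35 degrees) (angle between any of bottle_yellow, bottle_green, bottle_blue, bottle_red's own z axis and vertical above 0.6 rad).
It fails at once if a slim bottle is dropped into its dock: it falls free from more than about a centimetre ((horizontal distance between bottle_yellow and dock_yellow below 0.03 m and z of bottle_yellow in the frame of dock_yellow between 0.008 and 0.15 m and linear speed of bottle_yellow above 0.3 m/s and contact force between the fingers and bottle_yellow below 0.01 N) or (horizontal distance between bottle_green and dock_green below 0.03 m and z of bottle_green in the frame of dock_green between 0.008 and 0.15 m and linear speed of bottle_green above 0.3 m/s and contact force between the fingers and bottle_green below 0.01 N) or (horizontal distance between bottle_blue and dock_blue below 0.03 m and z of bottle_blue in the frame of dock_blue between 0.008 and 0.15 m and linear speed of bottle_blue above 0.3 m/s and contact force between the fingers and bottle_blue below 0.01 N) or (horizontal distance between bottle_red and dock_red below 0.03 m and z of bottle_red in the frame of dock_red between 0.008 and 0.15 m and linear speed of bottle_red above 0.3 m/s and contact force between the fingers and bottle_red below 0.01 N)).
It fails at once if a squat jar is moved more than 20 mm (distance of any of jar_red, jar_blue from where it was at the start of the episode above 0.02 m).
It also fails if it takes over 112 s, if anything falls off the work surface, if the arm or the gripper's body presses on something with over 40 N, if the wrist force passes 120 N, or if a joint passes its speed limit or range.

## Working session

There is one attempt and no reset: what is moved stays moved. The work goes in short steps, Python scripts to look and compute and a tool call to move; the robot and the scene stay as the last step left them, time stands still between calls to the robot, and variables do not carry over. Pictures are saved under pics/ and viewed, about 12 in all and at most 16, crops included, and the job is handed in when it is done.

Besides the shell and the picture viewer there is one more tool, called after ">>>" by a JSON object that holds its "method" and its "body". arm_command: Moves the arm, as the interface text tells. Its arguments: {"type":"object","properties":{"steps":{"type":"array"},"grip":{"type":"number"},"squeeze":{"type":"number"}},"required":["steps"]}

```bash
ls; mkdir -p pics
python3 - <<'E'
from rig import env
import cv2,numpy as np
np.set_printoptions(precision=4,suppress=True)
for n in ("scene","side","wrist"):
    c=env.get_calibration(n); print(n,c)
    cv2.imwrite(f"pics/{n}0.png",env.get_image(n))
print(env.observe())
E
```

```text
pics
scene {'fx': 428.3518175333416, 'fy': 428.3518175333416, 'cx': 279.08611645890164, 'cy': 209.34932474070186, 'k1': -0.11744956754336497, 'view': array([[-0.5523,  0.8336,  0.0121,  0.3119],
       [-0.6943, -0.4679,  0.5468,  0.3727],
       [ 0.4615,  0.2936,  0.8372, -1.2831],
       [ 0.    ,  0.    ,  0.    ,  1.    ]])}
side {'fx': 501.977096668846, 'fy': 501.977096668846, 'cx': 282.11916453646694, 'cy': 210.7748078809106, 'k1': -0.1859302573555513, 'view': array([[ 0.8707, -0.4918, -0.0017, -0.5023],
       [ 0.3453,  0.6089,  0.7142, -0.2204],
       [-0.3502, -0.6224,  0.7   , -0.9379],
       [ 0.    ,  0.    ,  0.    ,  1.    ]])}
wrist {'fx': 327.2897658333637, 'fy': 327.2897658333637, 'cx': 276.80589537847464, 'cy': 208.22850242771852, 'k1': -0.04905169748353862, 'view': array([[ 1.    , -0.0005, -0.0013, -0.5489],
       [ 0.0001,  0.9602, -0.2794,  0.0359],
       [ 0.0014,  0.2794,  0.9602, -0.3806],
       [ 0.    ,  0.    ,  0.    ,  1.    ]])}
{'time_s': 0.15, 'q': array([-12.3343,  21.8309,  74.3726,  -0.0015,  83.8581, -12.3371]), 'qvel': array([ 0.023 , -0.1658, -0.2665, -0.018 ,  0.0343,  0.008 ]), 'joint_efforts': array([  0.0019, -44.8624, -23.1344,  -0.0002,   0.0038,  -0.    ]), 'position': array([0.5498, 0.0001, 0.2529]), 'tool_rot': array([[ 1.    ,  0.0001, -0.0011],
       [ 0.0001, -1.    ,  0.0002],
       [-0.0011, -0.0002, -1.    ]]), 'ft_force': array([-0.6949, -0.3775,  0.3598]), 'wrist_torque': array([-0.0145,  0.0413, -0.0104]), 'grip_width': 0.08561913372608318}
```

View pics/scene0.png

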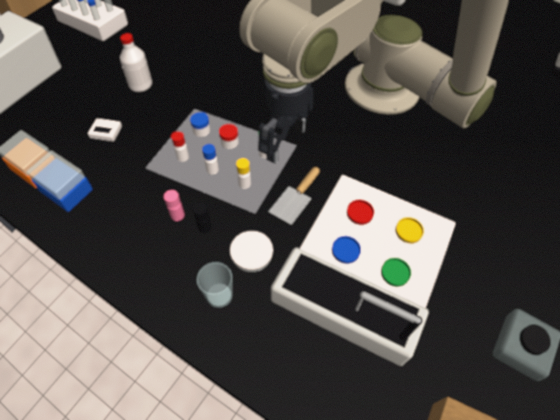

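View pics/side0.png

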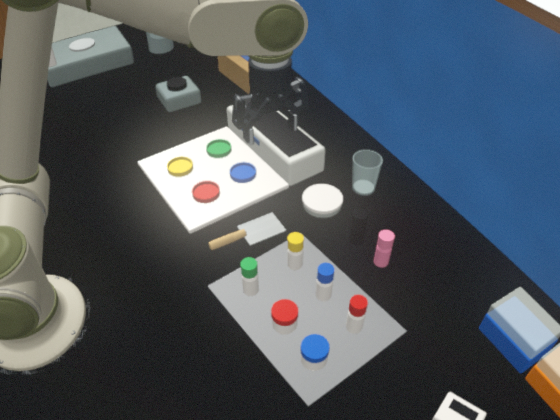

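View pics/wrist0.png

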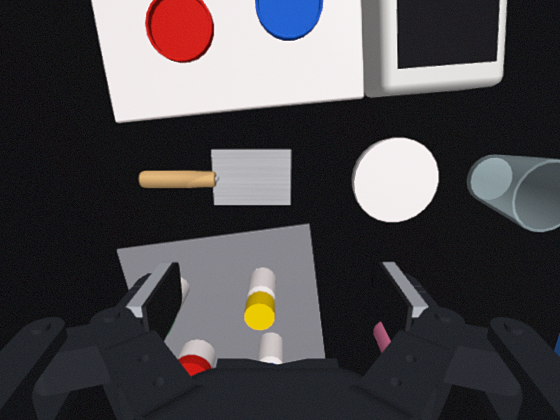

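The scene view shows the tray with yellow (243,170), blue (210,155) and red (180,145) bottles and two jars, with the green bottle hidden behind the gripper. The side view shows all four caps (yellow 295,242; green 249,266; blue 326,272; red 358,304), the jars (285,313; 315,348) and the docks (yellow 180,167; green 219,149; blue 243,173; red 206,192).

```bash
cat > h.py <<'E'
from rig import env
import cv2,numpy as np
np.set_printoptions(precision=4,suppress=True)
HUE={'red':(-8,8),'yellow':(20,34),'green':(45,85),'blue':(100,125)}
def mask(im,c):
    h=cv2.cvtColor(im,cv2.COLOR_BGR2HSV); lo,hi=HUE[c]; H=h[...,0].astype(int)
    if c=='red': H=np.where(H>90,H-180,H)
    return ((H>=lo)&(H<=hi)&(h[...,1]>150)&(h[...,2]>60)).astype(np.uint8)
def ray(n,uv,cal=None):
    c=cal or env.get_calibration(n); x,y=(uv[0]-c['cx'])/c['fx'],(uv[1]-c['cy'])/c['fy']
    rd=np.hypot(x,y); r=rd
    for _ in range(20): r=rd/(1+c['k1']*r*r)
    s=r/rd if rd>0 else 1
    V=np.array(c['view']); R,t=V[:3,:3],V[:3,3]
    return -R.T@t, R.T@np.array([x*s,-y*s,-1])
def at(n,uv,z,cal=None):
    o,d=ray(n,uv,cal); return o+d*(z-o[2])/d[2]
def proj(n,P,cal=None):
    c=cal or env.get_calibration(n); V=np.array(c['view']); p=V[:3,:3]@P+V[:3,3]
    x,y=p[0]/-p[2],-p[1]/-p[2]; k=1+c['k1']*(x*x+y*y)
    return np.array([c['cx']+c['fx']*x*k,c['cy']+c['fy']*y*k])
def blobs(im,c,amin=60):
    n,l,s,ce=cv2.connectedComponentsWithStats(mask(im,c))
    return [(ce[i].round(1),s[i][4]) for i in range(1,n) if s[i][4]>=amin]
E
python3 - <<'E'
from h import *
for n in("side","scene","wrist"):
    im=cv2.imread(f"pics/{n}0.png")
    for c in HUE:
        for uv,a in blobs(im,c): print(n,c,uv,a,'cap',at(n,uv,.073)[:2],'dock',at(n,uv,.019)[:2],'jar(z.04)',at(n,uv,.04)[:2])
E
```

```text
side red [357.7 304.9] 288 cap [ 0.5546 -0.3138] dock [ 0.5816 -0.2859] jar(z.04) [ 0.5711 -0.2968]
side red [284.2 312.1] 521 cap [ 0.4333 -0.2618] dock [ 0.4514 -0.2301] jar(z.04) [ 0.4444 -0.2424]
side yellow [295.  240.8] 232 cap [ 0.5356 -0.1253] dock [ 0.5612 -0.0836] jar(z.04) [ 0.5513 -0.0998]
side blue [452.6 109.5] 46529 cap [1.1602 0.077 ] dock [1.2314 0.1334] jar(z.04) [1.2037 0.1115]
side blue [325.7 270.8] 178 cap [ 0.5472 -0.2196] dock [ 0.5737 -0.1848] jar(z.04) [ 0.5634 -0.1984]
side blue [508.1 345.1] 1217 cap [ 0.7322 -0.5207] dock [ 0.7721 -0.5078] jar(z.04) [ 0.7566 -0.5128]
side blue [314.6 347.9] 605 cap [ 0.4418 -0.3495] dock [ 0.4605 -0.3241] jar(z.04) [ 0.4533 -0.334 ]
scene red [126.2  37.6] 131 cap [ 0.3178 -0.7389] dock [ 0.2698 -0.809 ] jar(z.04) [ 0.2884 -0.7818]
scene red [228. 132.] 242 cap [ 0.4635 -0.2226] dock [ 0.4254 -0.2575] jar(z.04) [ 0.4402 -0.2439]
scene red [177.1 138. ] 159 cap [ 0.5505 -0.3166] dock [ 0.5184 -0.3579] jar(z.04) [ 0.5309 -0.3419]
scene red [360.  211.6] 472 cap [0.4902 0.1651] dock [0.4539 0.1565] jar(z.04) [0.468  0.1599]

[... 499 characters left out ...]
43]
scene blue [ 70.5 194.8] 680 cap [ 0.8222 -0.4102] dock [ 0.8085 -0.458 ] jar(z.04) [ 0.8139 -0.4394]
scene blue [345.8 249.2] 530 cap [0.5906 0.1841] dock [0.5612 0.1768] jar(z.04) [0.5727 0.1796]
wrist red [179.3  28.3] 3492 cap [0.467  0.1416] dock [0.4522 0.1542] jar(z.04) [0.458  0.1493]
wrist red [194.  364.1] 436 cap [ 0.455  -0.2005] dock [ 0.4381 -0.2492] jar(z.04) [ 0.4447 -0.2303]
wrist yellow [259.6 310.8] 969 cap [ 0.5307 -0.1298] dock [ 0.5274 -0.1659] jar(z.04) [ 0.5287 -0.1519]
wrist blue [288.4  16.5] 2121 cap [0.5588 0.15  ] dock [0.5605 0.1641] jar(z.04) [0.5599 0.1586]
wrist blue [557.4 346.1] 78 cap [ 0.8742 -0.1828] dock [ 0.9322 -0.2283] jar(z.04) [ 0.9097 -0.2106]
```

```bash
sed -i 's/>150)/>S)/; s/def mask(im,c)/def mask(im,c,S=150)/; s/amin=60)/amin=60,S=150)/; s/mask(im,c))/mask(im,c,S))/' h.py
python3 - <<'E'
from h import *
im=cv2.imread("pics/side0.png")
im[:125]=0
for c in HUE:
    for uv,a in blobs(im,c,60,70): print(c,uv,a,'cap',at("side",uv,.073)[:2],'dock',at("side",uv,.019)[:2])
hs=cv2.cvtColor(im,cv2.COLOR_BGR2HSV)
print(hs[264:272:3,249],hs[149,219],hs[150,210:230:4])
E
```

```text
red [205.5 191.3] 452 cap [0.4385 0.0983] dock [0.457  0.1563]
red [357.7 305. ] 343 cap [ 0.5545 -0.314 ] dock [ 0.5814 -0.2861]
red [284.2 312. ] 596 cap [ 0.4334 -0.2616] dock [ 0.4516 -0.2299]
yellow [179.6 166. ] 397 cap [0.4201 0.2105] dock [0.4372 0.2767]
yellow [ 10.3 249.9] 396 cap [0.0075 0.1388] dock [-0.0055  0.1998]
yellow [225.9 237.3] 136 cap [ 0.4199 -0.049 ] dock [ 0.437  -0.0018]
yellow [295.  240.9] 302 cap [ 0.5355 -0.1255] dock [ 0.5611 -0.0838]
yellow [ 16.5 318.4] 712 cap [-0.0077 -0.0437] dock [-0.0217  0.0039]
green [218.5 147.2] 269 cap [0.5293 0.2307] dock [0.5544 0.2984]
green [248.4 266.7] 299 cap [ 0.4251 -0.1389] dock [ 0.4426 -0.0982]
blue [492.7 184.9] 18146 cap [ 1.0199 -0.2039] dock [ 1.0809 -0.168 ]
blue [242.6 171.9] 373 cap [0.5391 0.1171] dock [0.5649 0.1765]
blue [325.2 272.5] 292 cap [ 0.5442 -0.2226] dock [ 0.5704 -0.188 ]
blue [510.6 342.5] 1804 cap [ 0.74   -0.5195] dock [ 0.7805 -0.5065]
blue [314.6 347.9] 675 cap [ 0.4418 -0.3495] dock [ 0.4605 -0.3241]
[[ 69 134 198]
 [ 69 135 196]
 [ 67 132 147]] [ 66 101 205] [[ 66 101 205]
 [ 66 103 205]
 [ 66  98 205]
 [ 67 105 204]
 [ 66 102 203]]
```

Run:
```python
from h import *
print('grasp pt px',proj('wrist',np.array([.55,0,.25])),'tip',proj('wrist',np.array([.55,0,.231])))
print('housing front top, scene z.079',[at('scene',p,.079) for p in((296,253),(427,313))])
print('side, near corners',[at('side',p,.079) for p in((228,105),(270,152),(318,150))])
print('wrist housing', [at('wrist',p,.079) for p in((383,60),(500,60))],[at('wrist',p,.012) for p in((365,95),)])
print('arm scene z.178',[at('scene',p,.178) for p in((360,293),(415,318),(418,322))])
print('pink/black scene', at('scene',(174,197),.078),at('scene',(203,213),.078),at('side',(385,237),.08))
```

```text
grasp pt px [278.4474 287.093 ] tip [278.3045 267.1095]
housing front top, scene z.079 [array([0.6591, 0.1032, 0.079 ]), array([0.6288, 0.3858, 0.079 ])]
side, near corners [array([0.6258, 0.3834, 0.079 ]), array([0.6255, 0.1444, 0.079 ]), array([0.7292, 0.0948, 0.079 ])]
wrist housing [array([0.6387, 0.1156, 0.079 ]), array([0.7407, 0.1178, 0.079 ])] [array([0.6424, 0.0907, 0.012 ])]
arm scene z.178 [array([0.709, 0.26 , 0.178]), array([0.6977, 0.36  , 0.178 ]), array([0.7014, 0.3673, 0.178 ])]
pink/black scene [ 0.6929 -0.1999  0.078 ] [ 0.6895 -0.1183  0.078 ] [ 0.6936 -0.2111  0.08  ]
```

>>> {"method": "arm_command", "body": {"steps": [{"delta_pos": [-4,-26,-8],"dr": [0,0,0]},{"delta_pos": [-4,-26,-12],"dr": [0,0,0]},{"delta_pos": [-4,-26,-12],"dr": [0,0,0]},{"delta_pos": [-4,-26,-12],"dr": [0,0,0]},{"delta_pos": [-2,-24,-12],"dr": [0,0,0]},{"delta_pos": [0,0,-14],"dr": [0,0,0]},{"delta_pos": [0,0,0],"dr": [0,0,0]},{"delta_pos": [0,0,0],"dr": [0,0,0]}], "grip": 1, "squeeze": 30}}

```text
time_s: 0.95
position: [0.532, -0.1278, 0.1835]
tool_rot: [[1.0, 0.0, -0.0], [0.0, -1.0, 0.0], [-0.0, -0.0, -1.0]]
ft_force: [-0.4, -0.6, 0.7]
grip_width: 0.0854
```

Run:
```python
from h import *
p=env.observe()['position']; cal=env.get_calibration('wrist'); im=env.get_image('wrist'); cv2.imwrite('pics/w1.png',im)
for c in HUE:
    for uv,a in blobs(im,c,200): print(c,uv,a,'cap',at('wrist',uv,.073,cal)[:2],'jar',at('wrist',uv,.042,cal)[:2])
```

```text
red [187.3 324.2] 1555 cap [ 0.4568 -0.2247] jar [ 0.4468 -0.2471]
yellow [276.  214.8] 1727 cap [ 0.5309 -0.129 ] jar [ 0.5308 -0.1387]
green [130.2 230.6] 1927 cap [ 0.4196 -0.1417] jar [ 0.4047 -0.1531]
blue [288.  324.7] 1601 cap [ 0.5407 -0.2248] jar [ 0.542  -0.2472]
```

View pics/w1.png

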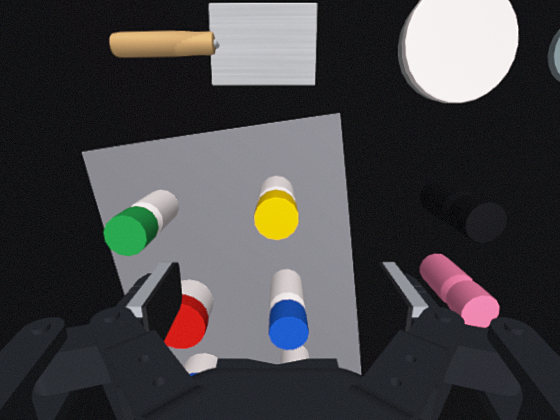

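The wrist view shows the yellow cap (276,215) centred between the fingers, green at (130,231), blue at (288,325) and the red jar at (187,324). The cap is at about (0.531, −0.128), so I'll descend.

>>> {"method": "arm_command", "body": {"steps": [{"delta_pos": [-1,0,-15],"dr": [0,0,0]},{"delta_pos": [0,0,-20],"dr": [0,0,0]},{"delta_pos": [0,0,-20],"dr": [0,0,0]},{"delta_pos": [0,0,-20],"dr": [0,0,0]},{"delta_pos": [0,0,-18],"dr": [0,0,0]},{"delta_pos": [0,0,-10],"dr": [0,0,0]},{"delta_pos": [0,0,-4],"dr": [0,0,0]},{"delta_pos": [0,0,0],"dr": [0,0,0]},{"delta_pos": [0,0,0],"dr": [0,0,0]}]}}

```text
time_s: 1.9
position: [0.5314, -0.1281, 0.0772]
tool_rot: [[1.0, 0.0, 0.001], [0.0, -1.0, -0.001], [0.001, 0.001, -1.0]]
ft_force: [-0.1, -0.2, -0.7]
grip_width: 0.0852
```

>>> {"method": "arm_command", "body": {"steps": [{"delta_pos": [0,0,0],"dr": [0,0,0]},{"delta_pos": [0,0,0],"dr": [0,0,0]},{"delta_pos": [0,0,0],"dr": [0,0,0]},{"delta_pos": [0,0,0],"dr": [0,0,0]},{"delta_pos": [0,0,0],"dr": [0,0,0]},{"delta_pos": [0,0,0],"dr": [0,0,0]},{"delta_pos": [0,0,0],"dr": [0,0,0]},{"delta_pos": [0,0,0],"dr": [0,0,0]}], "grip": 0, "squeeze": 30}}

```text
time_s: 2.7
position: [0.5311, -0.1281, 0.0766]
tool_rot: [[1.0, 0.0, 0.0], [0.0, -1.0, -0.0], [0.0, 0.0, -1.0]]
ft_force: [0.7, 0.6, 5.3]
grip_width: 0.0314
```

>>> {"method": "arm_command", "body": {"steps": [{"delta_pos": [0,0,10],"dr": [0,0,0]},{"delta_pos": [0,0,20],"dr": [0,0,0]},{"delta_pos": [0,0,30],"dr": [0,0,0]},{"delta_pos": [-3,10,20],"dr": [0,0,0]},{"delta_pos": [-5,20,10],"dr": [0,0,0]},{"delta_pos": [-8,30,0],"dr": [0,0,0]},{"delta_pos": [-8,36,0],"dr": [0,0,0]},{"delta_pos": [-8,36,0],"dr": [0,0,0]},{"delta_pos": [-8,36,0],"dr": [0,0,0]},{"delta_pos": [-8,36,0],"dr": [0,0,0]},{"delta_pos": [-8,36,0],"dr": [0,0,0]},{"delta_pos": [-8,36,0],"dr": [0,0,0]},{"delta_pos": [-8,36,0],"dr": [0,0,0]},{"delta_pos": [-8,36,0],"dr": [0,0,0]},{"delta_pos": [-8,28,0],"dr": [0,0,0]},{"delta_pos": [-5,20,0],"dr": [0,0,0]},{"delta_pos": [-2,8,0],"dr": [0,0,0]},{"delta_pos": [0,0,0],"dr": [0,0,0]},{"delta_pos": [0,0,0],"dr": [0,0,0]},{"delta_pos": [0,0,0],"dr": [0,0,0]}]}}

```text
time_s: 4.7
position: [0.4364, 0.2751, 0.1664]
tool_rot: [[1.0, -0.001, -0.0], [-0.001, -1.0, -0.0], [-0.0, 0.0, -1.0]]
ft_force: [0.3, -0.2, -1.0]
grip_width: 0.031
```

Run:
```python
from h import *
print(env.observe()['position'],env.observe()['grip_width'])
for n in('wrist','scene','side'):
    cal=env.get_calibration(n); im=env.get_image(n); cv2.imwrite(f'pics/{n}2.png',im)
    for c in HUE:
        for uv,a in blobs(im,c,200,90): print(n,c,uv,a,'held',at(n,uv,.165,cal)[:2],'dock',at(n,uv,.019,cal)[:2])
```

```text
[0.4364 0.2751 0.1664] 0.031045940479448086
wrist red [297.6 341. ] 1062 held [0.4451 0.2485] dock [0.456  0.1324]
wrist yellow [272.8 192.6] 3592 held [0.4344 0.317 ] dock [0.4324 0.2819]
wrist yellow [276.9 290.4] 6123 held [0.4359 0.2743] dock [0.4358 0.1887]
wrist green [412.  177.9] 5022 held [0.488  0.3228] dock [0.5497 0.2945]
wrist blue [523.1 202.5] 2221 held [0.535  0.3129] dock [0.6522 0.273 ]
wrist blue [412.2 289.4] 2007 held [0.4938 0.2744] dock [0.5623 0.1888]
scene red [228.2 131.9] 280 held [ 0.5279 -0.1628] dock [ 0.4248 -0.2573]
scene red [174.4 206.6] 364 held [ 0.7463 -0.1297] dock [ 0.6887 -0.2173]
scene red [360.1 211.5] 532 held [0.5516 0.1798] dock [0.4535 0.1566]
scene yellow [409.3 229.5] 574 held [0.5347 0.2788] dock [0.4331 0.2763]
scene green [395.5 271.7] 598 held [0.6309 0.2945] dock [0.5493 0.2952]
scene blue [199.3 119.6] 262 held [ 0.5341 -0.2414] dock [ 0.4323 -0.3522]
scene blue [ 69.  194.1] 775 held [ 0.8461 -0.333 ] dock [ 0.8093 -0.4629]
scene blue [345.8 249.2] 574 held [0.6408 0.1965] dock [0.5612 0.1768]
side red [205.3 191.4] 403 held [ 0.4065 -0.0006] dock [0.4565 0.1562]
side red [357.7 305.1] 333 held [ 0.5084 -0.3617] dock [ 0.5813 -0.2863]
side red [284.2 312. ] 584 held [ 0.4026 -0.3157] dock [ 0.4516 -0.2299]
side yellow [179.5 166. ] 373 held [0.3907 0.0978] dock [0.437  0.2768]
side green [218.5 147.7] 208 held [0.4858 0.1138] dock [0.5535 0.2964]
side green [248.3 266.7] 283 held [ 0.3951 -0.2081] dock [ 0.4424 -0.0981]
side blue [445.3 104.2] 50624 held [1.0394 0.0071] dock [1.2318 0.1656]
side blue [251.3  56.6] 229 held [0.7345 0.4516] dock [0.8583 0.7103]
side blue [242.7 171.8] 287 held [0.4954 0.0161] dock [0.5653 0.1767]
side blue [325.3 272.5] 283 held [ 0.4997 -0.2816] dock [ 0.5706 -0.1881]
side blue [509.  344.9] 1357 held [ 0.6657 -0.5431] dock [ 0.7739 -0.5085]
side blue [314.5 347.9] 655 held [ 0.4098 -0.3925] dock [ 0.4604 -0.324 ]
```

View pics/wrist2.png

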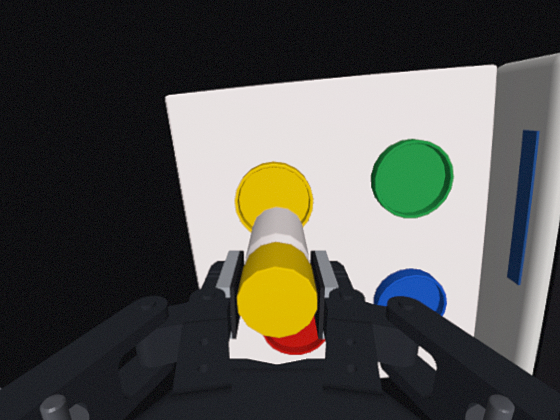

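The wrist view shows the yellow bottle held upright at the TCP (cap 277,290). The yellow dock is at (273,200), partly behind it, and every dock estimate agrees with the other cameras.

>>> {"method": "arm_command", "body": {"steps": [{"delta_pos": [-1,1,-10],"dr": [0,0,0]},{"delta_pos": [0,0,-16],"dr": [0,0,0]},{"delta_pos": [0,0,-16],"dr": [0,0,0]},{"delta_pos": [0,0,-14],"dr": [0,0,0]},{"delta_pos": [0,0,-10],"dr": [0,0,0]},{"delta_pos": [0,0,-5],"dr": [0,0,0]},{"delta_pos": [0,0,-2],"dr": [0,0,0]},{"delta_pos": [0,0,0],"dr": [0,0,0]},{"delta_pos": [0,0,0],"dr": [0,0,0]},{"delta_pos": [0,0,0],"dr": [0,0,0]}]}}

```text
time_s: 5.85
position: [0.4352, 0.2771, 0.0938]
tool_rot: [[1.0, -0.0, 0.001], [-0.0, -1.0, 0.0], [0.001, -0.0, -1.0]]
ft_force: [-0.3, -0.1, -1.1]
grip_width: 0.0311
```

>>> {"method": "arm_command", "body": {"steps": [{"delta_pos": [0,0,-1],"dr": [0,0,0]},{"delta_pos": [0,0,-1],"dr": [0,0,0]},{"delta_pos": [0,0,0],"dr": [0,0,0]},{"delta_pos": [0,0,0],"dr": [0,0,0]}]}}

```text
time_s: 6.25
position: [0.435, 0.277, 0.0913]
tool_rot: [[1.0, 0.0, 0.0], [0.0, -1.0, -0.0], [0.0, 0.0, -1.0]]
ft_force: [0.5, -0.2, -0.5]
grip_width: 0.031
```

>>> {"method": "arm_command", "body": {"steps": [{"delta_pos": [0,0,-1],"dr": [0,0,0]},{"delta_pos": [0,0,-1],"dr": [0,0,0]},{"delta_pos": [0,0,0],"dr": [0,0,0]},{"delta_pos": [0,0,0],"dr": [0,0,0]}]}}

```text
time_s: 6.65
position: [0.4351, 0.2771, 0.0896]
tool_rot: [[1.0, -0.0, 0.0], [-0.0, -1.0, 0.0], [0.0, -0.0, -1.0]]
ft_force: [-0.0, -0.6, 3.4]
grip_width: 0.0316
```

The force rose to 3.4 N, so the bottle is on the floor of the dock. I'll release and then retreat.

>>> {"method": "arm_command", "body": {"steps": [{"delta_pos": [0,0,0],"dr": [0,0,0]},{"delta_pos": [0,0,0],"dr": [0,0,0]},{"delta_pos": [0,0,0],"dr": [0,0,0]},{"delta_pos": [0,0,0],"dr": [0,0,0]},{"delta_pos": [0,0,0],"dr": [0,0,0]},{"delta_pos": [0,0,0],"dr": [0,0,0]}], "grip": 0.75}}

```text
time_s: 7.25
position: [0.435, 0.277, 0.0893]
tool_rot: [[1.0, -0.0, -0.0], [-0.0, -1.0, -0.0], [-0.0, 0.0, -1.0]]
ft_force: [0.3, 0.1, 0.8]
grip_width: 0.064
```

>>> {"method": "arm_command", "body": {"steps": [{"delta_pos": [0,0,10],"dr": [0,0,0]},{"delta_pos": [0,0,20],"dr": [0,0,0]},{"delta_pos": [0,0,25],"dr": [0,0,0]},{"delta_pos": [0,0,25],"dr": [0,0,0]},{"delta_pos": [0,0,10],"dr": [0,0,0]},{"delta_pos": [0,0,0],"dr": [0,0,0]},{"delta_pos": [0,0,0],"dr": [0,0,0]}]}}

```text
time_s: 7.95
position: [0.4346, 0.2769, 0.1786]
tool_rot: [[1.0, 0.0, -0.001], [0.0, -1.0, -0.0], [-0.001, 0.0, -1.0]]
ft_force: [-1.2, -0.2, -0.4]
grip_width: 0.0644
```

Run:
```python
from h import *
print(env.observe()['position'],env.observe()['grip_width'])
n='wrist'
cal=env.get_calibration(n); im=env.get_image(n); cv2.imwrite(f'pics/{n}3.png',im)
for c in HUE:
    for uv,a in blobs(im,c,200,90): print(n,c,uv,a,'cap',at(n,uv,.09,cal)[:2],'dock',at(n,uv,.019,cal)[:2])
```

```text
[0.4346 0.2769 0.1786] 0.06439281275481497
wrist red [296.3 315.8] 3375 cap [0.4485 0.2035] dock [0.4533 0.1546]
wrist yellow [276.2 204.5] 4364 cap [0.4336 0.2896] dock [0.4334 0.2698]
wrist green [408.5 177.4] 4586 cap [0.5206 0.3081] dock [0.5497 0.2945]
wrist blue [514.8 197.2] 1657 cap [0.5962 0.2948] dock [0.6508 0.2767]
wrist blue [416.7 286.6] 1693 cap [0.536  0.2274] dock [0.5703 0.1866]
```

View pics/wrist3.png

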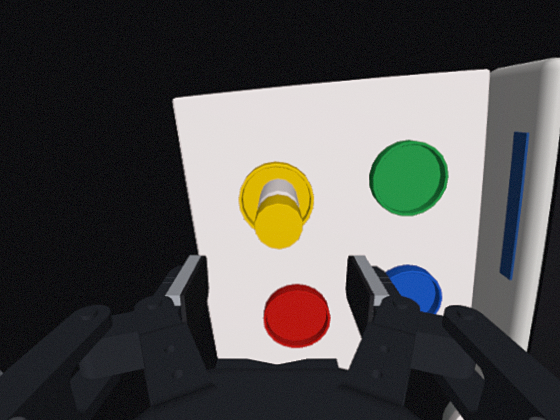

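The yellow bottle stands upright inside its dock (276,204). The green bottle is next.

>>> {"method": "arm_command", "body": {"steps": [{"delta_pos": [-1,-15,0],"dr": [0,0,0]},{"delta_pos": [-1,-30,0],"dr": [0,0,0]},{"delta_pos": [-1,-40,0],"dr": [0,0,0]},{"delta_pos": [-1,-40,0],"dr": [0,0,0]},{"delta_pos": [-1,-40,0],"dr": [0,0,0]},{"delta_pos": [-1,-40,0],"dr": [0,0,0]},{"delta_pos": [-1,-40,0],"dr": [0,0,0]},{"delta_pos": [-1,-40,0],"dr": [0,0,0]},{"delta_pos": [-1,-40,0],"dr": [0,0,0]},{"delta_pos": [-1,-40,0],"dr": [0,0,0]},{"delta_pos": [-2,-30,0],"dr": [0,0,0]},{"delta_pos": [-2,-18,0],"dr": [0,0,0]},{"delta_pos": [0,-5,0],"dr": [0,0,0]},{"delta_pos": [0,0,0],"dr": [0,0,0]},{"delta_pos": [0,0,0],"dr": [0,0,0]},{"delta_pos": [0,0,0],"dr": [0,0,0]}]}}

```text
time_s: 9.6
position: [0.4209, -0.1401, 0.1792]
tool_rot: [[1.0, 0.001, -0.0], [0.001, -1.0, 0.0], [-0.0, -0.0, -1.0]]
ft_force: [-0.6, -0.6, 0.3]
grip_width: 0.0642
```

Run:
```python
from h import *
print(env.observe()['position'],env.observe()['grip_width'])
n='wrist'
cal=env.get_calibration(n); im=env.get_image(n); cv2.imwrite(f'pics/{n}4.png',im)
for c in HUE:
    for uv,a in blobs(im,c,200,90): print(n,c,uv,a,'cap',at(n,uv,.077,cal)[:2],'jar',at(n,uv,.042,cal)[:2])
```

```text
[ 0.4209 -0.1401  0.1792] 0.06415645112501377
wrist red [299.6 313.5] 2511 cap [ 0.4385 -0.2206] jar [ 0.4413 -0.2444]
wrist red [424.2 399.1] 1402 cap [ 0.5516 -0.3105] jar [ 0.572  -0.3483]
wrist yellow [296.3  23.9] 530 cap [ 0.4324 -0.0145] jar [ 0.4343 -0.006 ]
wrist green [278.9 217.6] 1812 cap [ 0.4219 -0.1408] jar [ 0.4221 -0.1521]
wrist blue [427.1 301.5] 652 cap [ 0.5392 -0.2105] jar [ 0.5578 -0.2327]
```

>>> {"method": "arm_command", "body": {"steps": [{"delta_pos": [1,-1,-15],"dr": [0,0,0]},{"delta_pos": [0,0,-20],"dr": [0,0,0]},{"delta_pos": [0,0,-20],"dr": [0,0,0]},{"delta_pos": [0,0,-20],"dr": [0,0,0]},{"delta_pos": [0,0,-15],"dr": [0,0,0]},{"delta_pos": [0,0,-8],"dr": [0,0,0]},{"delta_pos": [0,0,-4],"dr": [0,0,0]},{"delta_pos": [0,0,0],"dr": [0,0,0]},{"delta_pos": [0,0,0],"dr": [0,0,0]}]}}

```text
time_s: 10.55
position: [0.4223, -0.1421, 0.0779]
tool_rot: [[1.0, 0.0, 0.001], [0.0, -1.0, -0.001], [0.001, 0.001, -1.0]]
ft_force: [-0.5, -1.3, 0.8]
grip_width: 0.0641
```

>>> {"method": "arm_command", "body": {"steps": [{"delta_pos": [0,0,0],"dr": [0,0,0]},{"delta_pos": [0,0,0],"dr": [0,0,0]},{"delta_pos": [0,0,0],"dr": [0,0,0]},{"delta_pos": [0,0,0],"dr": [0,0,0]},{"delta_pos": [0,0,0],"dr": [0,0,0]},{"delta_pos": [0,0,0],"dr": [0,0,0]},{"delta_pos": [0,0,0],"dr": [0,0,0]}], "grip": 0}}

```text
time_s: 11.25
position: [0.4222, -0.1421, 0.0778]
tool_rot: [[1.0, -0.0, 0.001], [-0.0, -1.0, -0.001], [0.001, 0.001, -1.0]]
ft_force: [-0.4, 0.2, 6.2]
grip_width: 0.0311
```

>>> {"method": "arm_command", "body": {"steps": [{"delta_pos": [0,0,10],"dr": [0,0,0]},{"delta_pos": [0,0,25],"dr": [0,0,0]},{"delta_pos": [0,0,30],"dr": [0,0,0]},{"delta_pos": [0,0,25],"dr": [0,0,0]},{"delta_pos": [4,20,10],"dr": [0,0,0]},{"delta_pos": [10,35,0],"dr": [0,0,0]},{"delta_pos": [12,40,0],"dr": [0,0,0]},{"delta_pos": [12,40,0],"dr": [0,0,0]},{"delta_pos": [12,40,0],"dr": [0,0,0]},{"delta_pos": [12,40,0],"dr": [0,0,0]},{"delta_pos": [12,40,0],"dr": [0,0,0]},{"delta_pos": [12,40,0],"dr": [0,0,0]},{"delta_pos": [12,40,0],"dr": [0,0,0]},{"delta_pos": [12,40,0],"dr": [0,0,0]},{"delta_pos": [10,35,0],"dr": [0,0,0]},{"delta_pos": [6,20,0],"dr": [0,0,0]},{"delta_pos": [3,8,0],"dr": [0,0,0]},{"delta_pos": [0,0,0],"dr": [0,0,0]},{"delta_pos": [0,0,0],"dr": [0,0,0]},{"delta_pos": [0,0,0],"dr": [0,0,0]}]}}

```text
time_s: 13.25
position: [0.5509, 0.2948, 0.1776]
tool_rot: [[1.0, -0.001, -0.0], [-0.001, -1.0, -0.0], [-0.0, 0.0, -1.0]]
ft_force: [-0.3, 0.8, -0.8]
grip_width: 0.0312
```

Run:
```python
from h import *
print(env.observe()['position'],env.observe()['grip_width'])
n='wrist'
cal=env.get_calibration(n); im=env.get_image(n); cv2.imwrite(f'pics/{n}5.png',im)
for c in HUE:
    for uv,a in blobs(im,c,200,90): print(n,c,uv,a,'held',at(n,uv,.175,cal)[:2],'cap',at(n,uv,.09,cal)[:2],'dock',at(n,uv,.019,cal)[:2])
```

```text
[0.5509 0.2948 0.1776] 0.031175102121044598
wrist yellow [132.6 229.5] 4713 held [0.4916 0.3211] cap [0.4513 0.2903] dock [0.4177 0.2645]
wrist green [273.7 190.2] 3222 held [0.5493 0.3374] cap [0.5484 0.3176] dock [0.5476 0.3011]
wrist green [276.9 286.8] 5934 held [0.5504 0.2951] cap [0.5504 0.2464] dock [0.5503 0.2058]
wrist blue [368.  224.5] 1008 held [0.5873 0.3232] cap [0.6123 0.2937] dock [0.6333 0.2691]
wrist blue [292.3 334.3] 811 held [0.5573 0.2709] cap [0.562  0.2058] dock [0.5658 0.1514]
```

View pics/wrist5.png

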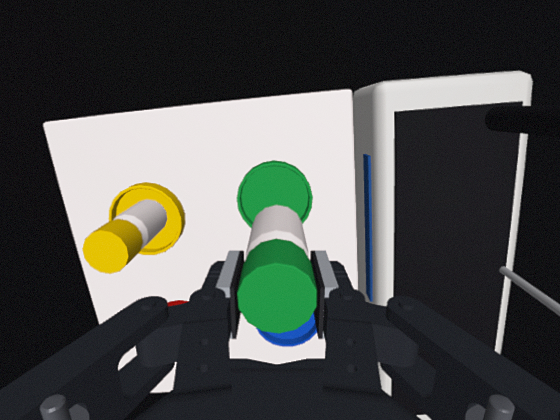

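The green bottle is held upright (277,287) and the green dock's centre is about (274,197), slightly to +y of the bottle as expected from perspective. I'll lower it.

>>> {"method": "arm_command", "body": {"steps": [{"delta_pos": [0,1,-10],"dr": [0,0,0]},{"delta_pos": [0,0,-18],"dr": [0,0,0]},{"delta_pos": [0,0,-18],"dr": [0,0,0]},{"delta_pos": [0,0,-18],"dr": [0,0,0]},{"delta_pos": [0,0,-12],"dr": [0,0,0]},{"delta_pos": [0,0,-6],"dr": [0,0,0]},{"delta_pos": [0,0,-2],"dr": [0,0,0]},{"delta_pos": [0,0,-1],"dr": [0,0,0]},{"delta_pos": [0,0,-1],"dr": [0,0,0]},{"delta_pos": [0,0,0],"dr": [0,0,0]},{"delta_pos": [0,0,0],"dr": [0,0,0]},{"delta_pos": [0,0,0],"dr": [0,0,0]}]}}

```text
time_s: 14.5
position: [0.5511, 0.297, 0.0916]
tool_rot: [[1.0, -0.0, 0.0], [-0.0, -1.0, 0.0], [0.0, -0.0, -1.0]]
ft_force: [0.5, -0.6, -0.0]
grip_width: 0.0311
```

>>> {"method": "arm_command", "body": {"steps": [{"delta_pos": [0,0,-1],"dr": [0,0,0]},{"delta_pos": [0,0,-0.5],"dr": [0,0,0]},{"delta_pos": [0,0,0],"dr": [0,0,0]},{"delta_pos": [0,0,0],"dr": [0,0,0]}]}}

```text
time_s: 14.9
position: [0.5512, 0.2971, 0.0908]
tool_rot: [[1.0, 0.0, 0.001], [0.0, -1.0, 0.0], [0.001, -0.0, -1.0]]
ft_force: [-1.3, -0.7, 5.9]
grip_width: 0.0313
```

Contact at 5.9 N. Release and retreat, then on toward blue.

>>> {"method": "arm_command", "body": {"steps": [{"delta_pos": [0,0,0],"dr": [0,0,0]},{"delta_pos": [0,0,0],"dr": [0,0,0]},{"delta_pos": [0,0,0],"dr": [0,0,0]},{"delta_pos": [0,0,0],"dr": [0,0,0]},{"delta_pos": [0,0,0],"dr": [0,0,0]},{"delta_pos": [0,0,0],"dr": [0,0,0]}], "grip": 0.75}}

```text
time_s: 15.5
position: [0.551, 0.297, 0.0898]
tool_rot: [[1.0, 0.0, -0.0], [0.0, -1.0, -0.0], [-0.0, 0.0, -1.0]]
ft_force: [-0.8, 0.2, -0.1]
grip_width: 0.0643
```

>>> {"method": "arm_command", "body": {"steps": [{"delta_pos": [0,0,10],"dr": [0,0,0]},{"delta_pos": [0,0,20],"dr": [0,0,0]},{"delta_pos": [0,0,25],"dr": [0,0,0]},{"delta_pos": [0,0,25],"dr": [0,0,0]},{"delta_pos": [0,0,10],"dr": [0,0,0]},{"delta_pos": [0,0,0],"dr": [0,0,0]},{"delta_pos": [0,0,0],"dr": [0,0,0]}]}}

```text
time_s: 16.2
position: [0.5506, 0.2969, 0.1789]
tool_rot: [[1.0, 0.0, -0.001], [0.0, -1.0, -0.0], [-0.001, 0.0, -1.0]]
ft_force: [-0.0, 0.2, -1.1]
grip_width: 0.0638
```

Run:
```python
from h import *
print(env.observe()['position'],env.observe()['grip_width'])
n='wrist'
cal=env.get_calibration(n); im=env.get_image(n); cv2.imwrite(f'pics/{n}6.png',im)
for c in HUE:
    for uv,a in blobs(im,c,200,90): print(n,c,uv,a,'cap',at(n,uv,.09,cal)[:2],'dock',at(n,uv,.019,cal)[:2])
```

```text
[0.5506 0.2969 0.1789] 0.06383194362774339
wrist red [203.8 334. ] 653 cap [0.4941 0.2068] dock [0.4752 0.1523]
wrist yellow [134.2 230.9] 4631 cap [0.4512 0.2906] dock [0.4179 0.2644]
wrist green [275.1 204.9] 4082 cap [0.5488 0.3092] dock [0.5483 0.2893]
wrist blue [367.9 206.9] 635 cap [0.6112 0.3079] dock [0.6318 0.2875]
wrist blue [287.5 315.3] 3352 cap [0.5579 0.2237] dock [0.5605 0.175 ]
```

View pics/wrist6.png

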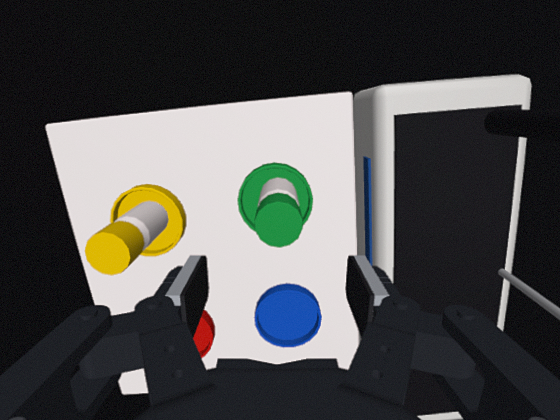

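The green bottle stands upright in its dock (275,205). The blue bottle is next.

>>> {"method": "arm_command", "body": {"steps": [{"delta_pos": [0,-20,0],"dr": [0,0,0]},{"delta_pos": [0,-35,0],"dr": [0,0,0]},{"delta_pos": [-1,-45,0],"dr": [0,0,0]},{"delta_pos": [-1,-45,0],"dr": [0,0,0]},{"delta_pos": [-1,-45,0],"dr": [0,0,0]},{"delta_pos": [-1,-45,0],"dr": [0,0,0]},{"delta_pos": [-1,-45,0],"dr": [0,0,0]},{"delta_pos": [-1,-45,0],"dr": [0,0,0]},{"delta_pos": [-1,-45,0],"dr": [0,0,0]},{"delta_pos": [-1,-45,0],"dr": [0,0,0]},{"delta_pos": [-1,-45,0],"dr": [0,0,0]},{"delta_pos": [0,-35,0],"dr": [0,0,0]},{"delta_pos": [0,-18,0],"dr": [0,0,0]},{"delta_pos": [0,-7,0],"dr": [0,0,0]},{"delta_pos": [0,0,0],"dr": [0,0,0]},{"delta_pos": [0,0,0],"dr": [0,0,0]},{"delta_pos": [0,0,0],"dr": [0,0,0]}]}}

```text
time_s: 17.95
position: [0.5421, -0.2215, 0.1799]
tool_rot: [[1.0, 0.002, -0.0], [0.002, -1.0, 0.0], [-0.0, -0.0, -1.0]]
ft_force: [0.3, 0.3, 1.9]
grip_width: 0.0645
```

Run:
```python
from h import *
print(env.observe()['position'],env.observe()['grip_width'])
n='wrist'
cal=env.get_calibration(n); im=env.get_image(n); cv2.imwrite(f'pics/{n}7.png',im)
for c in HUE:
    for uv,a in blobs(im,c,200,90): print(n,c,uv,a,'cap',at(n,uv,.077,cal)[:2],'jar',at(n,uv,.042,cal)[:2])
```

```text
[ 0.5421 -0.2215  0.1799] 0.06446382113715261
wrist red [156.7 228.1] 3012 cap [ 0.4535 -0.2308] jar [ 0.4398 -0.2433]
wrist red [288.5 325.3] 1761 cap [ 0.5511 -0.3135] jar [ 0.5526 -0.339 ]
wrist blue [275.3 218.1] 1833 cap [ 0.5405 -0.2229] jar [ 0.5404 -0.2342]
```

>>> {"method": "arm_command", "body": {"steps": [{"delta_pos": [-1,-1,-15],"dr": [0,0,0]},{"delta_pos": [0,0,-20],"dr": [0,0,0]},{"delta_pos": [0,0,-20],"dr": [0,0,0]},{"delta_pos": [0,0,-20],"dr": [0,0,0]},{"delta_pos": [0,0,-15],"dr": [0,0,0]},{"delta_pos": [0,0,-8],"dr": [0,0,0]},{"delta_pos": [0,0,-4],"dr": [0,0,0]},{"delta_pos": [0,0,0],"dr": [0,0,0]},{"delta_pos": [0,0,0],"dr": [0,0,0]}]}}

```text
time_s: 18.9
position: [0.5413, -0.2241, 0.0786]
tool_rot: [[1.0, 0.0, 0.001], [0.0, -1.0, -0.001], [0.001, 0.001, -1.0]]
ft_force: [-0.2, 0.2, 0.0]
grip_width: 0.0644
```

>>> {"method": "arm_command", "body": {"steps": [{"delta_pos": [0,0,0],"dr": [0,0,0]},{"delta_pos": [0,0,0],"dr": [0,0,0]},{"delta_pos": [0,0,0],"dr": [0,0,0]},{"delta_pos": [0,0,0],"dr": [0,0,0]},{"delta_pos": [0,0,0],"dr": [0,0,0]},{"delta_pos": [0,0,0],"dr": [0,0,0]},{"delta_pos": [0,0,0],"dr": [0,0,0]}], "grip": 0}}

```text
time_s: 19.6
position: [0.5411, -0.2241, 0.0784]
tool_rot: [[1.0, 0.0, 0.001], [0.0, -1.0, -0.001], [0.001, 0.001, -1.0]]
ft_force: [-0.9, 1.1, 6.0]
grip_width: 0.0308
```

>>> {"method": "arm_command", "body": {"steps": [{"delta_pos": [0,0,10],"dr": [0,0,0]},{"delta_pos": [0,0,25],"dr": [0,0,0]},{"delta_pos": [0,0,30],"dr": [0,0,0]},{"delta_pos": [0,0,25],"dr": [0,0,0]},{"delta_pos": [0,20,10],"dr": [0,0,0]},{"delta_pos": [2,35,0],"dr": [0,0,0]},{"delta_pos": [2,40,0],"dr": [0,0,0]},{"delta_pos": [2,40,0],"dr": [0,0,0]},{"delta_pos": [2,40,0],"dr": [0,0,0]},{"delta_pos": [2,40,0],"dr": [0,0,0]},{"delta_pos": [2,40,0],"dr": [0,0,0]},{"delta_pos": [2,40,0],"dr": [0,0,0]},{"delta_pos": [2,40,0],"dr": [0,0,0]},{"delta_pos": [2,35,0],"dr": [0,0,0]},{"delta_pos": [2,20,0],"dr": [0,0,0]},{"delta_pos": [1,10,0],"dr": [0,0,0]},{"delta_pos": [0,0,0],"dr": [0,0,0]},{"delta_pos": [0,0,0],"dr": [0,0,0]},{"delta_pos": [0,0,0],"dr": [0,0,0]}]}}

```text
time_s: 21.5
position: [0.5619, 0.175, 0.1777]
tool_rot: [[1.0, -0.001, -0.0], [-0.001, -1.0, -0.0], [-0.0, 0.0, -1.0]]
ft_force: [-0.5, 0.5, 0.2]
grip_width: 0.0309
```

Run:
```python
from h import *
print(env.observe()['position'],env.observe()['grip_width'])
n='wrist'
cal=env.get_calibration(n); im=env.get_image(n); cv2.imwrite(f'pics/{n}8.png',im)
for c in HUE:
    for uv,a in blobs(im,c,200,90): print(n,c,uv,a,'held',at(n,uv,.175,cal)[:2],'cap',at(n,uv,.09,cal)[:2],'dock',at(n,uv,.019,cal)[:2])
```

```text
[0.5619 0.175  0.1777] 0.03094303680316495
wrist red [156.2 218.2] 4282 held [0.5128 0.2061] cap [0.4796 0.1785] dock [0.4518 0.1555]
wrist yellow [97.1 71.4] 6567 held [0.4966 0.2619] cap [0.4522 0.2723] dock [0.4152 0.281 ]
wrist green [258.9  45.1] 5782 held [0.5553 0.2697] cap [0.551  0.2856] dock [0.5475 0.2988]
wrist blue [364.9  73.2] 1078 held [0.5931 0.2605] cap [0.6146 0.27  ] dock [0.6326 0.278 ]
wrist blue [275.4 189.1] 3353 held [0.561 0.218] cap [0.5605 0.1985] dock [0.5601 0.1822]
wrist blue [276.8 286.4] 5958 held [0.5614 0.1753] cap [0.5613 0.1268] dock [0.5612 0.0863]
```

View pics/wrist8.png

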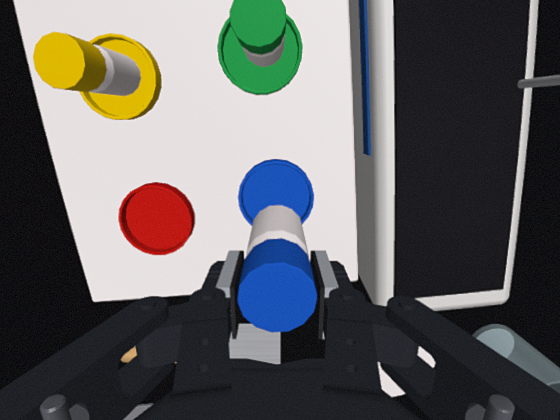

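The blue bottle is held upright (277,286) over the blue dock (275,195), and green and yellow are standing. I'll lower it.

>>> {"method": "arm_command", "body": {"steps": [{"delta_pos": [0,1,-10],"dr": [0,0,0]},{"delta_pos": [0,0,-18],"dr": [0,0,0]},{"delta_pos": [0,0,-18],"dr": [0,0,0]},{"delta_pos": [0,0,-18],"dr": [0,0,0]},{"delta_pos": [0,0,-12],"dr": [0,0,0]},{"delta_pos": [0,0,-6],"dr": [0,0,0]},{"delta_pos": [0,0,-2],"dr": [0,0,0]},{"delta_pos": [0,0,-1],"dr": [0,0,0]},{"delta_pos": [0,0,-1],"dr": [0,0,0]},{"delta_pos": [0,0,0],"dr": [0,0,0]},{"delta_pos": [0,0,0],"dr": [0,0,0]},{"delta_pos": [0,0,0],"dr": [0,0,0]}]}}

```text
time_s: 22.75
position: [0.5621, 0.177, 0.0921]
tool_rot: [[1.0, -0.0, 0.0], [-0.0, -1.0, 0.0], [0.0, -0.0, -1.0]]
ft_force: [0.7, 0.1, -0.6]
grip_width: 0.0309
```

>>> {"method": "arm_command", "body": {"steps": [{"delta_pos": [0,0,-1],"dr": [0,0,0]},{"delta_pos": [0,0,-0.5],"dr": [0,0,0]},{"delta_pos": [0,0,0],"dr": [0,0,0]},{"delta_pos": [0,0,0],"dr": [0,0,0]}]}}

```text
time_s: 23.15
position: [0.5622, 0.1771, 0.0914]
tool_rot: [[1.0, 0.0, 0.001], [0.0, -1.0, 0.0], [0.001, -0.0, -1.0]]
ft_force: [-2.8, -0.7, 7.6]
grip_width: 0.0309
```

>>> {"method": "arm_command", "body": {"steps": [{"delta_pos": [0,0,0],"dr": [0,0,0]},{"delta_pos": [0,0,0],"dr": [0,0,0]},{"delta_pos": [0,0,0],"dr": [0,0,0]},{"delta_pos": [0,0,0],"dr": [0,0,0]},{"delta_pos": [0,0,0],"dr": [0,0,0]},{"delta_pos": [0,0,0],"dr": [0,0,0]}], "grip": 0.75}}

```text
time_s: 23.75
position: [0.562, 0.177, 0.0903]
tool_rot: [[1.0, 0.0, -0.0], [0.0, -1.0, -0.0], [-0.0, 0.0, -1.0]]
ft_force: [-0.8, 0.1, 0.5]
grip_width: 0.0639
```

>>> {"method": "arm_command", "body": {"steps": [{"delta_pos": [0,0,10],"dr": [0,0,0]},{"delta_pos": [0,0,20],"dr": [0,0,0]},{"delta_pos": [0,0,25],"dr": [0,0,0]},{"delta_pos": [0,0,25],"dr": [0,0,0]},{"delta_pos": [0,0,10],"dr": [0,0,0]},{"delta_pos": [0,0,0],"dr": [0,0,0]},{"delta_pos": [0,0,0],"dr": [0,0,0]}]}}

```text
time_s: 24.45
position: [0.5616, 0.1769, 0.1795]
tool_rot: [[1.0, -0.0, -0.001], [-0.0, -1.0, -0.0], [-0.001, 0.0, -1.0]]
ft_force: [0.8, 0.5, -0.3]
grip_width: 0.0643
```

Run:
```python
from h import *
print(env.observe()['position'],env.observe()['grip_width'])
n='wrist'
cal=env.get_calibration(n); im=env.get_image(n); cv2.imwrite(f'pics/{n}9.png',im)
for c in HUE:
    for uv,a in blobs(im,c,200,90): print(n,c,uv,a,'cap',at(n,uv,.09,cal)[:2],'dock',at(n,uv,.019,cal)[:2])
```

```text
[0.5616 0.1769 0.1795] 0.0642861300780292
wrist red [157.5 219.5] 4225 cap [0.4793 0.1788] dock [0.4517 0.1555]
wrist yellow [99.8 74.3] 6416 cap [0.4522 0.2726] dock [0.4156 0.2807]
wrist green [259.9  47.1] 5854 cap [0.5509 0.2867] dock [0.5475 0.2996]
wrist blue [365.   75.3] 1082 cap [0.6146 0.271 ] dock [0.6325 0.2786]
wrist blue [276.4 203.4] 4239 cap [0.5607 0.1902] dock [0.5605 0.1707]
```

View pics/wrist9.png

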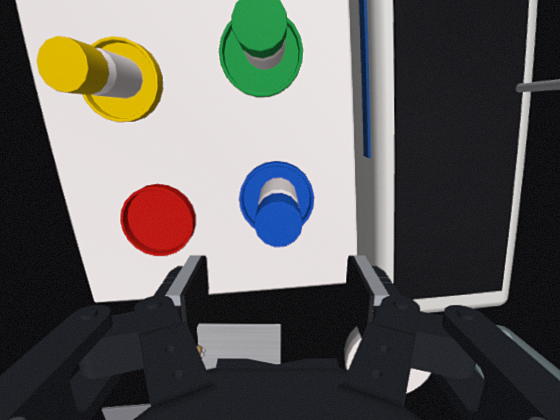

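The blue bottle stands upright in its dock (276,203). The red bottle is last.

>>> {"method": "arm_command", "body": {"steps": [{"delta_pos": [0,-20,0],"dr": [0,0,0]},{"delta_pos": [-1,-35,0],"dr": [0,0,0]},{"delta_pos": [-1,-45,0],"dr": [0,0,0]},{"delta_pos": [-1,-45,0],"dr": [0,0,0]},{"delta_pos": [-1,-45,0],"dr": [0,0,0]},{"delta_pos": [-1,-45,0],"dr": [0,0,0]},{"delta_pos": [-1,-45,0],"dr": [0,0,0]},{"delta_pos": [-1,-45,0],"dr": [0,0,0]},{"delta_pos": [-1,-45,0],"dr": [0,0,0]},{"delta_pos": [-1,-45,0],"dr": [0,0,0]},{"delta_pos": [0,-40,0],"dr": [0,0,0]},{"delta_pos": [0,-25,0],"dr": [0,0,0]},{"delta_pos": [0,-11,0],"dr": [0,0,0]},{"delta_pos": [0,0,0],"dr": [0,0,0]},{"delta_pos": [0,0,0],"dr": [0,0,0]},{"delta_pos": [0,0,0],"dr": [0,0,0]}]}}

```text
time_s: 26.1
position: [0.5532, -0.3125, 0.1803]
tool_rot: [[1.0, 0.002, -0.0], [0.002, -1.0, 0.0], [-0.0, -0.0, -1.0]]
ft_force: [0.7, -0.6, 1.0]
grip_width: 0.064
```

Run:
```python
from h import *
print(env.observe()['position'],env.observe()['grip_width'])
n='wrist'
cal=env.get_calibration(n); im=env.get_image(n); cv2.imwrite(f'pics/{n}10.png',im)
for c in HUE:
    for uv,a in blobs(im,c,200,90): print(n,c,uv,a,'cap',at(n,uv,.077,cal)[:2],'jar',at(n,uv,.042,cal)[:2])
```

```text
[ 0.5532 -0.3125  0.1803] 0.06399731666524798
wrist red [131.1 115.9] 3782 cap [ 0.4548 -0.242 ] jar [ 0.4396 -0.2422]
wrist red [274.5 218. ] 1806 cap [ 0.551  -0.3138] jar [ 0.5507 -0.3252]
wrist blue [154.  228.5] 2979 cap [ 0.4623 -0.3221] jar [ 0.4483 -0.3347]
wrist blue [523.8 323. ] 2036 cap [ 0.7582 -0.4057] jar [ 0.7902 -0.4313]
```

>>> {"method": "arm_command", "body": {"steps": [{"delta_pos": [-1.5,-0.5,-15],"dr": [0,0,0]},{"delta_pos": [0,0,-20],"dr": [0,0,0]},{"delta_pos": [0,0,-20],"dr": [0,0,0]},{"delta_pos": [0,0,-20],"dr": [0,0,0]},{"delta_pos": [0,0,-15],"dr": [0,0,0]},{"delta_pos": [0,0,-9],"dr": [0,0,0]},{"delta_pos": [0,0,-4],"dr": [0,0,0]},{"delta_pos": [0,0,0],"dr": [0,0,0]},{"delta_pos": [0,0,0],"dr": [0,0,0]}]}}

```text
time_s: 27.05
position: [0.5518, -0.3146, 0.0781]
tool_rot: [[1.0, 0.0, 0.001], [0.0, -1.0, -0.001], [0.001, 0.001, -1.0]]
ft_force: [-0.2, 0.6, 0.1]
grip_width: 0.0641
```

>>> {"method": "arm_command", "body": {"steps": [{"delta_pos": [0,0,0],"dr": [0,0,0]},{"delta_pos": [0,0,0],"dr": [0,0,0]},{"delta_pos": [0,0,0],"dr": [0,0,0]},{"delta_pos": [0,0,0],"dr": [0,0,0]},{"delta_pos": [0,0,0],"dr": [0,0,0]},{"delta_pos": [0,0,0],"dr": [0,0,0]},{"delta_pos": [0,0,0],"dr": [0,0,0]}], "grip": 0}}

```text
time_s: 27.75
position: [0.5516, -0.3147, 0.0779]
tool_rot: [[1.0, -0.0, 0.001], [-0.0, -1.0, -0.001], [0.001, 0.001, -1.0]]
ft_force: [-1.2, 0.3, 5.4]
grip_width: 0.0308
```

>>> {"method": "arm_command", "body": {"steps": [{"delta_pos": [0,0,10],"dr": [0,0,0]},{"delta_pos": [0,0,25],"dr": [0,0,0]},{"delta_pos": [0,0,30],"dr": [0,0,0]},{"delta_pos": [0,0,25],"dr": [0,0,0]},{"delta_pos": [-2,20,10],"dr": [0,0,0]},{"delta_pos": [-7,35,0],"dr": [0,0,0]},{"delta_pos": [-9,42,0],"dr": [0,0,0]},{"delta_pos": [-9,42,0],"dr": [0,0,0]},{"delta_pos": [-9,42,0],"dr": [0,0,0]},{"delta_pos": [-9,42,0],"dr": [0,0,0]},{"delta_pos": [-9,42,0],"dr": [0,0,0]},{"delta_pos": [-9,42,0],"dr": [0,0,0]},{"delta_pos": [-9,42,0],"dr": [0,0,0]},{"delta_pos": [-9,42,0],"dr": [0,0,0]},{"delta_pos": [-9,42,0],"dr": [0,0,0]},{"delta_pos": [-5,25,0],"dr": [0,0,0]},{"delta_pos": [-2,13,0],"dr": [0,0,0]},{"delta_pos": [0,0,0],"dr": [0,0,0]},{"delta_pos": [0,0,0],"dr": [0,0,0]},{"delta_pos": [0,0,0],"dr": [0,0,0]}]}}

```text
time_s: 29.75
position: [0.4547, 0.1554, 0.1772]
tool_rot: [[1.0, -0.001, -0.0], [-0.001, -1.0, -0.0], [-0.0, 0.0, -1.0]]
ft_force: [0.1, 0.2, -0.2]
grip_width: 0.0313
```

Run:
```python
from h import *
print(env.observe()['position'],env.observe()['grip_width'])
n='wrist'
cal=env.get_calibration(n); im=env.get_image(n); cv2.imwrite(f'pics/{n}11.png',im)
for c in HUE:
    for uv,a in blobs(im,c,200,90): print(n,c,uv,a,'held',at(n,uv,.175,cal)[:2],'cap',at(n,uv,.09,cal)[:2],'dock',at(n,uv,.019,cal)[:2])
```

```text
[0.4547 0.1554 0.1772] 0.03127768065717847
wrist red [275.3 190.2] 3379 held [0.4537 0.1981] cap [0.4533 0.1783] dock [0.4529 0.1618]
wrist red [276.7 288. ] 6008 held [0.4542 0.1554] cap [0.454  0.1063] dock [0.4539 0.0653]
wrist yellow [247.9  44.6] 5937 held [0.4443 0.2503] cap [0.4374 0.2662] dock [0.4317 0.2795]
wrist green [400.9  32.1] 4112 held [0.4976 0.2546] cap [0.5272 0.2735] dock [0.552  0.2893]
wrist blue [516.2  63.3] 2011 held [0.5411 0.2454] cap [0.6005 0.2579] dock [0.6501 0.2684]
wrist blue [414.2 180.5] 5160 held [0.5078 0.202 ] cap [0.5443 0.1848] dock [0.5748 0.1705]
```

View pics/wrist11.png

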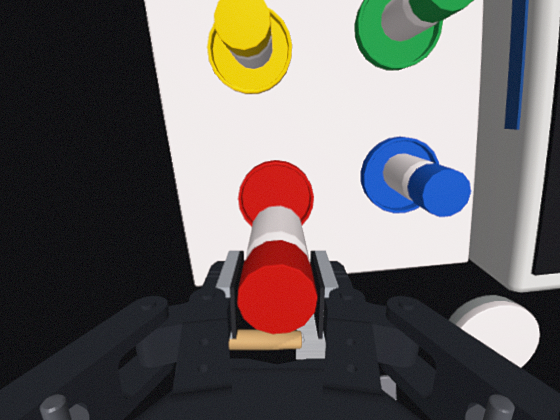

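The red bottle is held upright (277,288) over the red dock (275,195), and the other three are standing. I'll lower it.

>>> {"method": "arm_command", "body": {"steps": [{"delta_pos": [0,1,-10],"dr": [0,0,0]},{"delta_pos": [0,0,-18],"dr": [0,0,0]},{"delta_pos": [0,0,-18],"dr": [0,0,0]},{"delta_pos": [0,0,-18],"dr": [0,0,0]},{"delta_pos": [0,0,-12],"dr": [0,0,0]},{"delta_pos": [0,0,-6],"dr": [0,0,0]},{"delta_pos": [0,0,-2],"dr": [0,0,0]},{"delta_pos": [0,0,-1],"dr": [0,0,0]},{"delta_pos": [0,0,-1],"dr": [0,0,0]},{"delta_pos": [0,0,0],"dr": [0,0,0]},{"delta_pos": [0,0,0],"dr": [0,0,0]},{"delta_pos": [0,0,0],"dr": [0,0,0]}]}}

```text
time_s: 31.0
position: [0.4545, 0.1575, 0.0915]
tool_rot: [[1.0, 0.0, 0.0], [0.0, -1.0, 0.0], [0.0, -0.0, -1.0]]
ft_force: [-0.2, 0.3, -1.3]
grip_width: 0.0312
```

>>> {"method": "arm_command", "body": {"steps": [{"delta_pos": [0,0,-0.5],"dr": [0,0,0]},{"delta_pos": [0,0,-0.5],"dr": [0,0,0]},{"delta_pos": [0,0,0],"dr": [0,0,0]},{"delta_pos": [0,0,0],"dr": [0,0,0]}]}}

```text
time_s: 31.4
position: [0.4546, 0.1576, 0.0909]
tool_rot: [[1.0, 0.0, 0.001], [0.0, -1.0, 0.0], [0.001, -0.0, -1.0]]
ft_force: [-0.9, 0.5, 7.1]
grip_width: 0.0311
```

>>> {"method": "arm_command", "body": {"steps": [{"delta_pos": [0,0,0],"dr": [0,0,0]},{"delta_pos": [0,0,0],"dr": [0,0,0]},{"delta_pos": [0,0,0],"dr": [0,0,0]},{"delta_pos": [0,0,0],"dr": [0,0,0]},{"delta_pos": [0,0,0],"dr": [0,0,0]},{"delta_pos": [0,0,0],"dr": [0,0,0]}], "grip": 0.75}}

```text
time_s: 32.0
position: [0.4545, 0.1575, 0.0903]
tool_rot: [[1.0, -0.0, -0.0], [-0.0, -1.0, -0.0], [-0.0, 0.0, -1.0]]
ft_force: [-0.5, -0.2, 0.3]
grip_width: 0.0639
```

>>> {"method": "arm_command", "body": {"steps": [{"delta_pos": [0,0,10],"dr": [0,0,0]},{"delta_pos": [0,0,20],"dr": [0,0,0]},{"delta_pos": [0,0,25],"dr": [0,0,0]},{"delta_pos": [0,0,25],"dr": [0,0,0]},{"delta_pos": [0,-15,15],"dr": [0,0,0]},{"delta_pos": [0,-30,10],"dr": [0,0,0]},{"delta_pos": [0,-40,0],"dr": [0,0,0]},{"delta_pos": [0,-20,0],"dr": [0,0,0]},{"delta_pos": [0,0,0],"dr": [0,0,0]},{"delta_pos": [0,0,0],"dr": [0,0,0]},{"delta_pos": [0,0,0],"dr": [0,0,0]}]}}

```text
time_s: 33.1
position: [0.4544, 0.0534, 0.1956]
tool_rot: [[1.0, 0.001, 0.0], [0.001, -1.0, 0.0], [0.0, -0.0, -1.0]]
ft_force: [0.2, 0.2, 0.1]
grip_width: 0.064
```

Run:
```python
from h import *
print(env.observe()['position'],env.observe()['ft_force'])
for n in('side','scene'):
    im=env.get_image(n); cv2.imwrite(f'pics/{n}12.png',im)
    for c in HUE:
        for uv,a in blobs(im,c,60,70):
            if a<900: print(n,c,uv,a,'cap',at(n,uv,.086)[:2],'jar',at(n,uv,.04)[:2])
```

```text
[0.4544 0.0534 0.1956] [0.2076 0.1695 0.1284]
side red [203.  169.9] 128 cap [0.4576 0.1542] jar [0.4749 0.208 ]
side red [205.9 193.5] 276 cap [0.432  0.0773] jar [0.4477 0.1263]
side red [284.1 312. ] 592 cap [ 0.4289 -0.2692] jar [ 0.4444 -0.2422]
side yellow [175.4 143.4] 184 cap [0.4381 0.282 ] jar [0.4541 0.3439]
side yellow [179.6 167.9] 252 cap [0.4135 0.1881] jar [0.4279 0.244 ]
side yellow [224.5 238. ] 132 cap [ 0.4126 -0.0607] jar [ 0.427  -0.0205]
side yellow [ 14.3 250.6] 151 cap [0.0185 0.1178] jar [0.008  0.1693]
side yellow [ 15.6 313.5] 642 cap [-0.004  -0.0433] jar [-0.016 -0.002]
side green [217.8 149.8] 181 cap [0.5176 0.2059] jar [0.5386 0.263 ]
side blue [252.2  56.9] 236 cap [0.8029 0.5884] jar [0.842  0.6697]
side blue [242.2 148.8] 126 cap [0.5698 0.1802] jar [0.5941 0.2357]
side blue [242.7 174.1] 230 cap [0.5297 0.0958] jar [0.5515 0.146 ]
side blue [314.5 347.9] 673 cap [ 0.4372 -0.3555] jar [ 0.4531 -0.3339]
scene red [126.4  38.1] 147 cap [ 0.3308 -0.7196] jar [ 0.29   -0.7791]
scene red [228.1 131.8] 303 cap [ 0.472  -0.2143] jar [ 0.4395 -0.2441]
scen
[... 161 characters left out ...]
] 103 cap [-0.1887  0.0132] jar [-0.2601 -0.0032]
scene yellow [376.4  63.9] 626 cap [ 0.018  -0.0266] jar [-0.0412 -0.0454]
scene yellow [339.   89.8] 128 cap [ 0.1798 -0.0617] jar [ 0.1301 -0.0824]
scene yellow [485.4 101.2] 292 cap [-0.0212  0.292 ] jar [-0.0828  0.2921]
scene yellow [386.6  88.4] 61 cap [0.0982 0.043 ] jar [0.0437 0.0284]
scene yellow [412.1 224.5] 606 cap [0.4647 0.2774] jar [0.4318 0.2766]
scene green [397.5 267.7] 550 cap [0.5764 0.2945] jar [0.5501 0.2947]
scene blue [199.2 119.5] 272 cap [ 0.4789 -0.3018] jar [ 0.4468 -0.3367]
scene blue [ 68.2 193.7] 819 cap [ 0.8265 -0.4058] jar [ 0.8149 -0.4469]
scene blue [346.8 245.2] 547 cap [0.5883 0.183 ] jar [0.5627 0.1767]
```

View pics/side12.png

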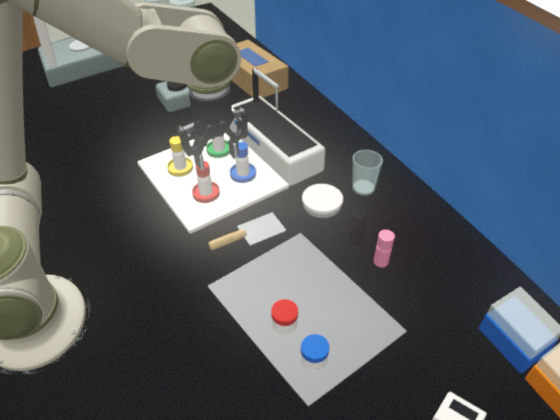

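All four bottles stand in their docks in the side view. The visible caps sit directly above the dock centres, and the jars have not moved ((284,312) and (315,348), as at the start). The robot is clear of everything, so I'll hand in.

```bash
python3 -c "
from rig import env
print(env.close_job())"
```

```text
the job is handed in; nothing more can be done
None
```

All four slim bottles are standing in the docks of their own colours, placed in the order yellow, green, blue, red, and the job is handed in. It took about 33 s of the 112 s allowed.

- **Placing:** I lowered each bottle until the wrist force showed floor contact (about 3–8 N), then opened the fingers and rose straight up.
- **Positions:** The last side picture put the yellow, blue and red caps within about 8 mm of their dock centres, which is within that camera's error. Where I released each bottle, the tool was within about 2 mm of the dock centre I had measured. The gripper hid the green cap in that last side view, but the earlier wrist pictures showed it upright in its dock.
- **Jars and robot:** Both jars' image positions were unchanged from the start to within a fraction of a pixel. The gripper was clear of everything, with the contact force near zero.

None of the checks failed. The cameras differed by up to about 6 mm on a position, well inside the 17 mm tolerance. The hand-in itself gives no verdict.

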